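# Bolt the sample chest shut

## Task

Bolt the sample chest shut: lift the bolt's handle clear of the notched strip, slide the bolt across through the keeper on the hatch, and swing the handle all the way down into the notch so that it lies level, then let go. Where the notch lies is not exactly known, so feel for it and never force the handle against the strip; leave the things standing round about where they are.

Things in the scene. Friction and masses are not known exactly. Their poses are not given: they have to be found in the camera images.
- chest: Low grey steel chest fixed to the bench, 228 (x) x 110 (y) x 70 mm high; origin: centre of its underside. A barrel bolt lies along x on its top, axis at y = +16, z = 96 mm; it is slid to +x to lock. The barrel spans x -108 to +38 mm, open above and on its +y side; its back (y 3 to 9 mm) reaches z = 107 mm. Nothing on the chest stands beyond y = +50 mm but the handle.
- keeper (a point): Centre of the keeper, the loop on the chest's hatch leaf that the bolt's end enters: 14 mm long (x), 24 mm wide, fixed at chest [72, 16, 96] mm; its top is at z = 107 mm.
- rail: Steel foot on the chest top, along the bolt, 170 x 14 x 3 mm; origin: centre of its underside, at chest [12, 42.5, 70] mm, same axes. It carries an upright notched strip, 80 mm long, 5 mm thick (24 to 29 mm from the bolt's axis), top edge 8 mm above the axis; strip and notch are described at rail_mid.
- rail_mid (a point): Mid-rail, level with the bolt's axis: chest [12, 42.5, 96] mm. The strip's one notch, open at the top, 13.6 mm wide, 16 mm deep, takes the handle's 10 mm shank. The strip is clamped at another place on each chest and its place is not reported: the notch's centre is at chest x = +12 to +40 mm; the strip runs 40 mm either way from it. It does not budge in use.
- bolt_pivot (a point): Point on the bolt's axis from which the handle sticks out; it travels with the bolt: chest x = -45 mm plus the joint's value.
- handle_grip (a point): Middle of the handle's black grip, 52 mm out from the bolt's axis. Straight handle: steel shank 10 mm thick, then a black cylindrical grip 14 mm thick from 36 to 70 mm out. Pinch it from above with fingers that close along the bolt (chest x); it can turn between them. Its z axis points outward along the handle.
- bolt (a joint): Slide of the bolt along chest +x, m: starts at 0 to 0.010 (open); reads 0.057 to 0.085 at the notch; end stop at 0.092, beyond it. Friction about 2.5 N, no spring: it stays where it is left.
- handle (a joint): Turn of the handle about the bolt's axis, rad: 0 upright, 1.571 level, pointing to chest +y (stop). Starts at 1.25 to 1.5, beside the strip's -x end, which blocks the slide until the handle is raised to 0.95 or less. Resting on the strip's top edge it reads about 1.05; only in the notch does it go down to 1.571. Friction (0.035 N m) holds it at any angle.
- vial: Glass sample vial with a white cap, 24 mm wide, 52 mm tall, standing loose on the hatch leaf at the +x, -y corner of the chest top; origin at the centre of its underside. Leave it.
- stopper: Rubber stopper, 33 mm wide, 26 mm high, loose on the bench on the robot's side of the chest; origin at the centre of its underside. Leave it.
- beaker: Small glass beaker, 48 mm wide, 56 mm high, loose on the bench on the robot's side of the chest; origin at the centre of its underside. Leave it.

How it is judged:
By the outcome, as a careful person would: the job done as asked, in the order asked, and still so for the second after the job is handed in, with the robot touching nothing.
It also fails if it takes over 72 s, if anything falls off the work surface, if the arm or the gripper's body presses on something with over 40 N, if the wrist force passes 120 N, or if a joint passes its speed limit or range.

## Robot

A 6-joint arm with a two-finger parallel gripper is mounted at the origin on a cart in front of the work surface, level with it; the furniture and walls round the work are solid. World frame = base frame: x ahead of the robot, y to its left, z up, the work surface at z = 0. Lengths are in m, angles in degrees, forces in N, time in s.
With the tool pointing down it reaches from about 0.325 to 1 m from the base axis. Payload 5.1 kg.
Tool frame: the origin (TCP) lies midway between the tips of the shut fingers; the grasp point (between the pads) lies 19 mm behind it (ctrl.hold_point_z is the distance from the TCP to the grasp point, in m); z points along the fingers, y is the direction in which the jaws open and shut (so a half turn about z gives the same grasp; the last joint's range is limited). The gripper opens to 85 mm and grips with 20 to 120 N. Pads are 22 mm wide; open, the fingers measure 114 mm over their backs; the gripper's body (76 mm by 85 mm) begins 54 mm behind the grasp point. The pads swing forward as they close: fully open they stand 13 mm farther back than shut.
Start: joints at [59.954, 7.093, 94.555, -0, 78.352, -4.733], TCP at [0.278, 0.588, 0.231] pointing down, gripper open.
Joint ranges: [-149.61, 149.61], [-58.7, 133.49], [1.44, 155.28], [-77.14, 257.14], [18.33, 153.61], [-166.67, 166.67]. Speed limits (degrees/s): [147.25, 147.25, 180, 180, 180, 180].

## Interface

Orientations are given as [roll, pitch, yaw] about the fixed x, y, z axes, in that order (R = Rz(yaw) Ry(pitch) Rx(roll)).
In Python, from bench import ctrl gives the robot as it stands. Calls block until the motion is done:
- ctrl.move_ptp(position, orientation): joint-space move of the TCP to a pose.
- ctrl.movel(position, max_speed=0.15, rot=None): straight line of the TCP; rot=None keeps the orientation; max_speed is the mean speed in m/s.
- ctrl.move_j(angles): joint-space move.
- ctrl.open_gripper() and ctrl.clamp(): open the fingers fully, or close them until they stop; the grip force is fixed at half the most.
- ctrl.sleep(seconds).
- ctrl.inverse_kinematics(position, orientation): joint angles nearest the present ones, or None.
- ctrl.state(): the state.
- ctrl.snapshot(name): name is "side" or "top" or "wrist"; returns a dict with "color" (480x640x3 uint8, red, green, blue), "camera_matrix" (3x3 intrinsics, pixels), "R" (3x3) and "t" (3): a world point X has camera coordinates R X + t; the wrist camera has in their place "mount" (4x4, takes a point from camera to tool coordinates, whose origin is the TCP and whose axes are the flange's). Camera axes: x right, y down, z forward; pixel columns grow to the right and rows downward; lengths in m; the calibration is good to about 2 mm. A picture is of the moment at which its call begins: read the wrist's pose just before it. There is no depth.
A pose or a line that the arm cannot do raises ctrl.IKError and nothing moves.
- ctrl.job_done(): hands the job in, once; it reports no verdict.
The state is a dict: "time_s": time; "qpos": joint angles; "joint_velocities": joint speeds; "joint_efforts": joint torques, N m; "eef_pos": TCP position; "eef_rot": TCP orientation; "force": force on the tool from outside, world axes, zero at the start; "torque": the same for the moment, N m; "width": opening from 0.0 (shut) to 1.0 (fully open).
Only numpy, scipy, OpenCV 4.12 (cv2) and the standard library are available. Lean on these libraries where they do the work, as an engineer would, in place of code of your own. Each camera call takes 0.05 s, during which the arm holds its last target.

## Working session

There is one attempt and no reset: what is moved stays moved. The work goes in short steps, each a Python script; the robot and the scene stay as the last script left them, time stands still between calls to the robot, and variables do not carry over. Pictures are saved under pics/ and viewed, and the job is handed in when it is done.

```bash
ls; mkdir -p pics; python3 - <<'E'
from bench import ctrl
import cv2, numpy as np
s=ctrl.state(); print(s)
for n in ("side","top","wrist"):
    d=ctrl.snapshot(n); cv2.imwrite(f"pics/{n}0.png",d["color"][:,:,::-1])
    print(n,{k:np.round(v,4).tolist() for k,v in d.items() if k!="color"})
print(ctrl.hold_point_z)
E
```

```text
pics
{'time_s': 0.0, 'qpos': array([ 5.99541813e+01,  7.13426475e+00,  9.46351312e+01,  1.95462683e-03,
        7.83519539e+01, -4.73398045e+00]), 'joint_velocities': array([-0.08732015, -0.0538848 , -0.06245057,  0.05972603, -0.0398594 ,
       -0.01576022]), 'joint_efforts': array([-1.66580088e-03, -4.23636961e+01, -3.65441608e+01, -3.27692878e-04,
        7.11507542e-03, -1.81336452e-05]), 'eef_pos': array([0.27762475, 0.5870435 , 0.23003351]), 'eef_rot': array([-1.79879222e+02, -1.19219522e-02,  1.54687753e+02]), 'force': array([ 0.76804072, -0.03054132,  0.2159042 ]), 'torque': array([ 0.02135477, -0.01642152,  0.06103652]), 'width': 1.0000748185152029}
side {'camera_matrix': [[540.1023, 0.0, 318.706], [0.0, 540.1023, 243.2081], [0.0, 0.0, 1.0]], 'R': [[-0.7452, -0.6667, 0.015], [-0.502, 0.546, -0.6707], [0.439, -0.5074, -0.7415]], 't': [0.164, 0.4856, 0.5583]}
top {'camera_matrix': [[478.7949, 0.0, 320.8928], [0.0, 478.7949, 238.8004], [0.0, 0.0, 1.0]], 'R': [[-0.0254, -0.9996, -0.0108], [-0.9921, 0.0265, -0.1226], [0.1228, 0.0076, -0.9924]], 't': [-0.2929, 0.4926, 0.9175]}
wrist {'camera_matrix': [[339.6319, 0.0, 318.9583], [0.0, 339.6319, 244.6404], [0.0, 0.0, 1.0]], 'mount': [[0.0004, -0.9561, -0.2931, 0.0743], [1.0, 0.0004, -0.0002, 0.0013], [0.0004, -0.2931, 0.9561, -0.1422], [0.0, 0.0, 0.0, 1.0]]}
0.0187
```

View pics/side0.png

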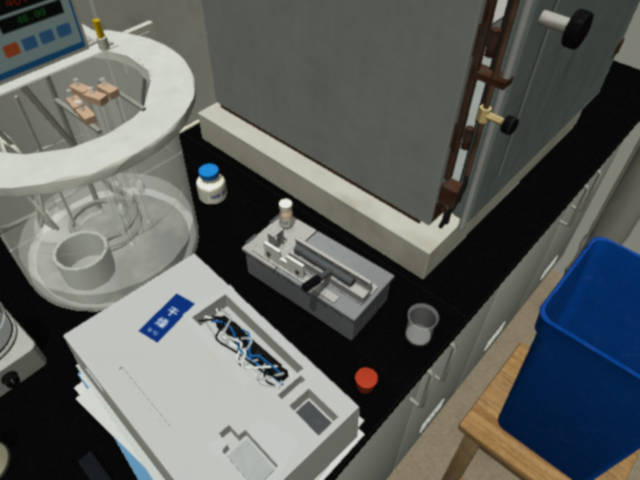

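View pics/top0.png

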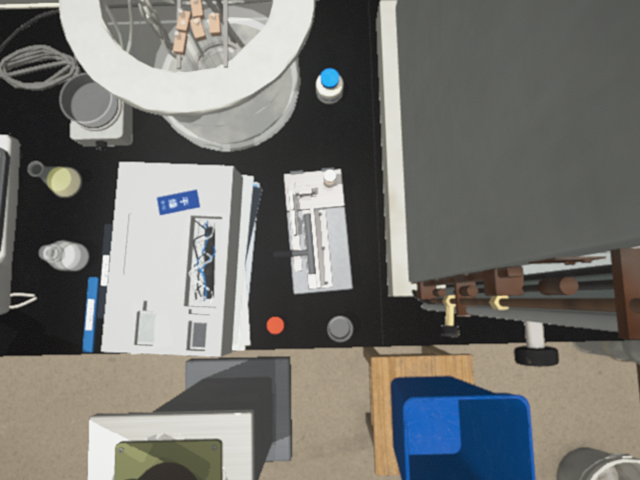

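View pics/wrist0.png

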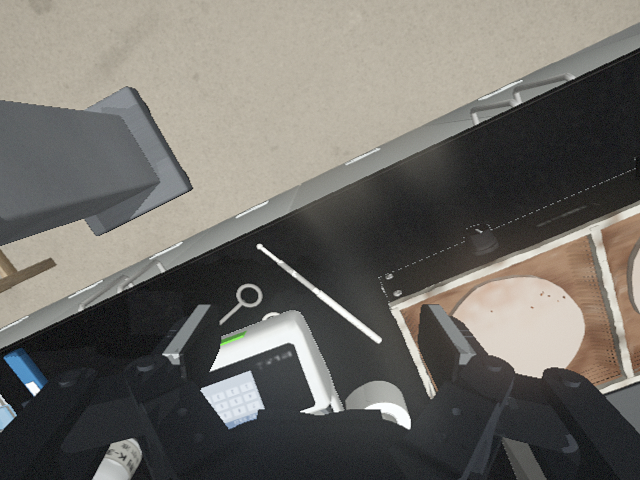

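```bash
python3 - <<'E'
import cv2
a=cv2.imread("pics/top0.png")[155:350,250:370]; cv2.imwrite("pics/top0c.png",cv2.resize(a,None,fx=3,fy=3,interpolation=cv2.INTER_CUBIC)) if 0 else cv2.imwrite("pics/top0c.png",cv2.resize(a[:150],None,fx=4,fy=4,interpolation=cv2.INTER_CUBIC))
a=cv2.imread("pics/side0.png")[190:345,235:405]; cv2.imwrite("pics/side0c.png",cv2.resize(a,None,fx=3.8,fy=3.8,interpolation=cv2.INTER_CUBIC))
E
```

```text
(no output)
```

View pics/top0c.png

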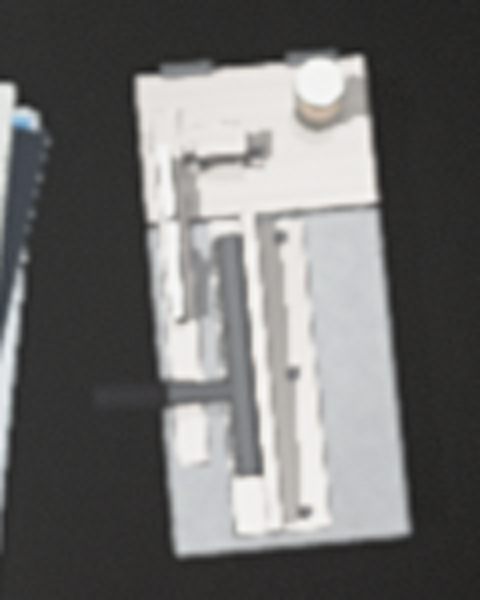

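View pics/side0c.png

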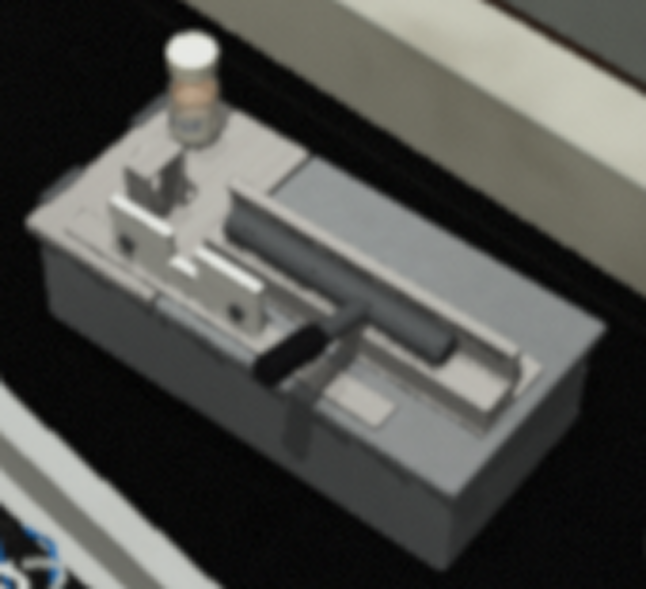

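```bash
cat > geo.py <<'E'
import numpy as np
from scipy.optimize import least_squares
cams={}
def setcam(n,d): cams[n]=(np.array(d["camera_matrix"]),np.array(d["R"]),np.array(d["t"]))
def proj(n,X):
    K,R,t=cams[n]; p=K@(R@np.asarray(X)+t); return p[:2]/p[2]
def c2w(pose,X):
    x,y,th=pose; c,s=np.cos(th),np.sin(th)
    return np.array([x+c*X[0]-s*X[1],y+s*X[0]+c*X[1],X[2]])
def tp(u,v): return np.array([(u+.5)/4-.5+250,(v+.5)/4-.5+155])
def sd(u,v): return np.array([(u+.5)/3.8-.5+235,(v+.5)/3.8-.5+190])
E
python3 - <<'E'
from geo import *
from bench import ctrl
for n in("top","side"): setcam(n,ctrl.snapshot(n)); K,R,t=cams[n]; print(n,-R.T@t)
h=.07
obs=[("top",tp(137,75),(.114,.055,h)),("top",tp(364,57),(.114,-.055,h)),("top",tp(411,533),(-.114,-.055,h)),("top",tp(177,556),(-.114,.055,h)),
("side",sd(605,327),(-.114,-.055,h)),("side",sd(455,495),(-.114,.055,h)),("side",sd(443,570),(-.114,.055,0)),("side",sd(28,222),(.114,.055,h))]
def f(p,full=False): return np.concatenate([proj(n,c2w(p[:3],X))-u for n,u,X in obs])
for sel in (None,"top","side"):
    o=[x for x in obs if sel is None or x[0]==sel]
    r=least_squares(lambda p:np.concatenate([proj(n,c2w(p,X))-u for n,u,X in o]),[.5,-.3,0])
    print(sel,r.x,np.degrees(r.x[2]),np.round(r.fun.reshape(-1,2),1).tolist())
    if sel is None: P=r.x
np.save("pose.npy",P)
# notch: bottom & tops
def fit1(fun,us,x0):
    r=least_squares(lambda q:np.concatenate([proj(n,c2w(P,fun(q,i)))-u for i,(n,u) in enumerate(us)]),x0); print(r.x,np.round(r.fun,1))
# strip outer-face top corners: -x end & +x end, front face y=16+29
fit1(lambda q,i:(q[0]+(.04,-.04)[i],.045,.104),[("side",sd(112,205)),("side",sd(262,300))],[.02])
# notch edges at top
for uv in (sd(172,240),sd(193,250)): fit1(lambda q,i:(q[0],.0425,.104),[("side",uv)],[.02])
# grip end
def hp(q,i):
    r=(.07,.036)[i]; return (-.045+q[0],.016+r*np.sin(q[1]),.096+r*np.cos(q[1]))
fit1(hp,[("side",sd(268,368)),("side",sd(325,335))],[.005,1.3])
fit1(hp,[("top",tp(97,398)),("top",tp(163,395))],[.005,1.3])
for nm,z,uv in(("stopper",.026,(275,325)),("beaker",.056,(341,326))):
    r=least_squares(lambda q:proj("top",(q[0],q[1],z))-uv,[.4,-.2]);print(nm,r.x)
for nm,z,uv in(("boxcorner",.1,(240,172)),("boxlow",.1,(233,350)),("furn base",.03,(385,290)),("bottle",.06,(330,78))):
    r=least_squares(lambda q:proj("top",(q[0],q[1],z))-uv,[.4,-.2]);print(nm,r.x)
E
```

```text
top [ 0.36853197 -0.31287419  0.96772763]
side [0.12092827 0.1274528  0.73726374]
None [ 0.49528177 -0.30000036  0.06688171] 3.8320397648982647 [[-0.3, 1.5], [-0.0, 0.7], [0.1, 0.4], [-0.2, 0.1], [0.1, -2.7], [-0.6, -1.8], [-0.2, 3.7], [-0.6, -1.7]]
top [ 0.49654384 -0.30021621  0.06476839] 3.710955651084763 [[-0.0, 0.8], [0.2, 0.1], [0.1, -0.2], [-0.2, -0.6]]
side [ 0.49426705 -0.29948098  0.06871573] 3.9371214379879373 [[0.4, -2.3], [-0.2, -1.2], [0.2, 4.2], [-0.4, -1.2]]
[0.02748098] [ 1.2 -1.6  1.1 -2.2]
[0.03624752] [ 1.5 -2.4]
[0.02567775] [ 1.1 -1.8]
[-2.48896985e-05  1.25009108e+00] [ 0.7  0.2 -0.7 -0.2]
[0.0032727  1.24547081] [-0.7  0.2  1.2 -0.2]
stopper [ 0.31896627 -0.21234947]
beaker [ 0.31562016 -0.3394209 ]
boxcorner [ 0.60523329 -0.15887322]
boxlow [ 0.28088776 -0.14488643]
furn base [ 0.38095825 -0.42780706]
bottle [ 0.80315167 -0.33228421]
```

```bash
python3 - <<'E'
from geo import *
from bench import ctrl
for n in("top","side"): setcam(n,ctrl.snapshot(n))
for nm,a,b in (("box near corner",(233,352),(358,405)),("box far corner",(240,166),(193,257)),("jar rim front",(180,112),(60,185))):
    r=least_squares(lambda X:np.concatenate([proj("top",X)-a,proj("side",X)-b]),[.4,-.1,.1]); print(nm,r.x,r.fun)
P=np.array([.4955,-.300,np.radians(3.8)]); np.save("pose.npy",P)
def sp(r,a,j): return c2w(P,(-.045+j,.016+r*np.sin(a),.096+r*np.cos(a)))
q=None
for nm,p,yaw in (("up",(.25,.45,.38),150),("hover0",(.42,-.22,.38),93.8),("hover",None,93.8),("end",None,93.8)):
    if nm=="hover": p=sp(.056,1.25,.002)+[0,0,-.0187+.07]
    if nm=="end": p=sp(.056,1.571,.075)+[0,0,-.0187]
    print(nm,np.round(p,4),ctrl.inverse_kinematics(p,[180,0,yaw]))
E
```

```text
box near corner [ 0.27972483 -0.14177861  0.09344405] [-1.02336491 -1.68937834  1.37032286  0.24229974]
box far corner [ 0.61985213 -0.15655315  0.09978989] [-1.25776431 -1.5747489   1.61220991  0.46051522]
jar rim front [ 0.69713617 -0.06121358  0.25078586] [-19.29513364 -20.20670909  21.98700604   7.98563238]
up [0.25 0.45 0.38] [ 54.96882127 -13.098366    99.9188717    0.          93.1794943
  -5.03117873]
hover0 [ 0.42 -0.22  0.38] [-34.13708115 -18.4887587  104.22964859   0.          94.25911011
 -37.93708115]
hover [ 0.448  -0.2339  0.165 ] [-33.65241051  -8.55982006 116.59194504   0.          71.96787502
 -37.45241051]
end [ 0.5207 -0.2262  0.0773] [-28.89766329   5.20306461 112.32316677   0.          62.47376862
 -32.69766329]
```

```bash
cat >> geo.py <<'E'
from scipy.spatial.transform import Rotation as Ro
YAW=93.8; ORI=[180,0,YAW]
import os
P=np.load("pose.npy") if os.path.exists("pose.npy") else None
def sp(r,a,j): return c2w(P,(-.045+j,.016+r*np.sin(a),.096+r*np.cos(a)))
HZ=.0187
def wristcam(d,s):
    M=np.array(d["mount"]); T=np.eye(4); T[:3,:3]=Ro.from_euler("xyz",s["eef_rot"],degrees=True).as_matrix(); T[:3,3]=s["eef_pos"]
    W=np.linalg.inv(T@M); cams["wrist"]=(np.array(d["camera_matrix"]),W[:3,:3],W[:3,3])
def wshot(ctrl,name):
    import cv2,pickle
    s=ctrl.state(); d=ctrl.snapshot("wrist"); wristcam(d,s); cv2.imwrite(f"pics/{name}.png",d["color"][:,:,::-1]); pickle.dump(cams["wrist"],open(f"{name}.pkl","wb")); return s
E
python3 - <<'E'
from geo import *
from bench import ctrl
ctrl.move_ptp([.25,.45,.38],[180,0,150])
ctrl.move_ptp([.42,-.22,.38],ORI)
ctrl.move_ptp(sp(.056,1.25,.002)+[0,0,-HZ+.07],ORI)
s=wshot(ctrl,"w1"); print(s["time_s"],s["eef_pos"],s["eef_rot"],s["force"])
E
```

```text
4.5083 [ 0.44907974 -0.23428978  0.16674516] [1.79871572e+02 9.89226701e-02 9.38259915e+01] [ 0.50212769 -0.03843608  0.09606194]
```

View pics/w1.png

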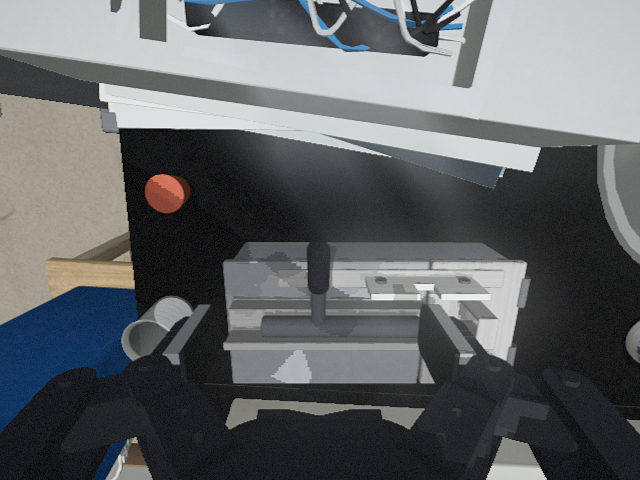

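```bash
python3 - <<'E'
import cv2
a=cv2.imread("pics/w1.png")[230:350,220:380]
a=cv2.imread("pics/w1.png")[230:360,290:500]; cv2.imwrite("pics/w1c.png",cv2.resize(a,None,fx=3.8,fy=3.8,interpolation=cv2.INTER_CUBIC))
E
```

```text
(no output)
```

View pics/w1c.png

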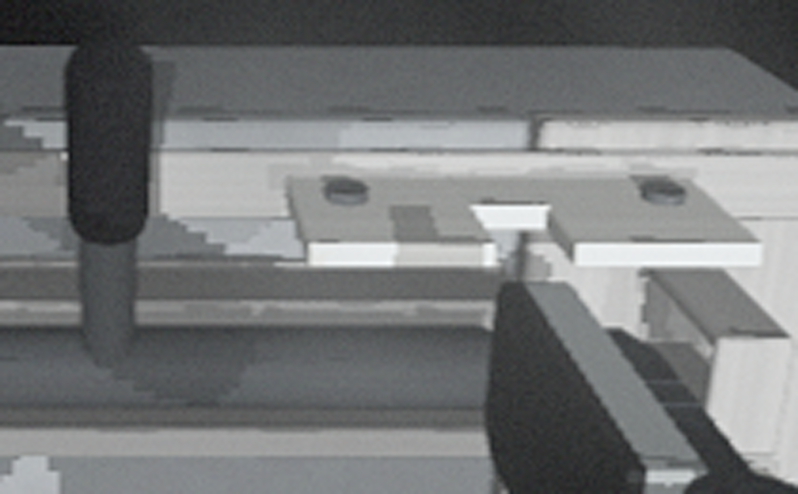

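```bash
cat > m1.py <<'E'
from geo import *
import pickle
cams["wrist"]=pickle.load(open("w1.pkl","rb"))
w=lambda u,v:np.array([(u+.5)/3.8-.5+290,(v+.5)/3.8-.5+230])
def onplane(uv,z):
    r=least_squares(lambda q:proj("wrist",c2w(P,(q[0],q[1],z)))-uv,[0,0.04]); return r.x
for u in (308.5,494,572,759): 
    for v in(241,265): print(u,v,onplane(w(u,v),.104))
def hp(q,r): return c2w(P,(-.045+q[0],.016+r*np.sin(q[1]),.096+r*np.cos(q[1])))
# chest top corners
for uv,X in ((w(730,47),(0,0)),): pass
for nm,u in (("grip edge mid(r~.036, top)",w(107,225)),): 
    print(nm)
r=least_squares(lambda q:np.concatenate([proj("wrist",hp(q,.070))-w(110,48),(proj("wrist",hp(q,.036))-w(108,232))]),[0,1.25]);print(r.x,r.fun)
for X in ((.114,.055,.07),(-.114,.055,.07),(-.114,-.055,.07)): print(X,proj("wrist",c2w(P,X)))
E
python3 m1.py
```

```text
308.5 241 [-0.00649598  0.0478728 ]
308.5 265 [-0.00628496  0.04327706]
494 241 [0.02576491 0.04787706]
494 265 [0.02617127 0.0432803 ]
572 241 [0.03933446 0.04787885]
572 265 [0.03982302 0.04328167]
759 241 [0.07187706 0.04788314]
759 265 [0.07256278 0.04328494]
grip edge mid(r~.036, top)
[0.00382726 1.34960615] [-0.24840982  1.29773193  0.26858648 -2.21681451]
(0.114, 0.055, 0.07) [525.07787471 264.85098244]
(-0.114, 0.055, 0.07) [221.17088251 264.77385397]
(-0.114, -0.055, 0.07) [232.13449268 386.84024121]
```

```bash
python3 - <<'E'
from geo import *
from bench import ctrl
P[1]=-.2985; np.save("pose.npy",P)
ctrl.movel(sp(.056,1.30,.0038)-[0,0,HZ],max_speed=.08)
s=ctrl.state(); print(s["time_s"],s["eef_pos"]-(sp(.056,1.30,.0038)-[0,0,HZ]),s["force"])
ctrl.clamp()
s=wshot(ctrl,"w2"); print(s["time_s"],s["eef_pos"],s["force"],s["torque"],s["width"]*85)
E
```

```text
5.6167 [ 0.000477   -0.00030814  0.0006439 ] [-0.6847285  -0.86181011 -0.66045604]
6.2833 [ 0.44965924 -0.23136857  0.09230678] [-1.6765295   0.7196682   0.67327493] [ 0.07365394  0.1436874  -0.07656836] 12.109649304055745
```

View pics/w2.png

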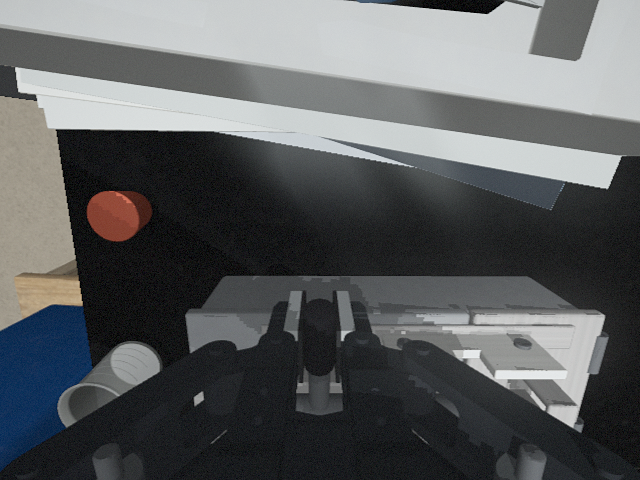

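```bash
cat > arm.py <<'E'
from geo import *
from bench import ctrl
def cmd(r,a,j,off,sp_=.05):
    ctrl.movel(sp(r,a,j)-[0,0,HZ]+off,max_speed=sp_); s=ctrl.state(); return s
def show(tag,s,tgt=None):
    print(tag,"t%.2f"%s["time_s"],"pos",np.round((s["eef_pos"]-(0 if tgt is None else tgt))*1e3,1),"F",np.round(s["force"],1),"w%.3f"%s["width"])
E
python3 - <<'E'
from arm import *
off=np.zeros(3)
for a in np.arange(1.22,.79,-.08):
    s=cmd(.056,a,.0038,off); show("%.2f"%a,s,sp(.056,a,.0038)-[0,0,HZ])
    F=s["force"]
    if np.linalg.norm(F)>15: break
    
wshot(ctrl,"w3")
E
```

```text
1.22 t6.58 pos [-0.5  0.3 -0.7] F [ 0.8  0.6 -3.5] w0.143
1.14 t6.83 pos [-0.9  0.1 -0.7] F [-2.1 -1.2 -6.6] w0.147
1.06 t7.08 pos [-0.7  0.1 -0.5] F [-2.8 -1.6 -8.5] w0.143
0.98 t7.33 pos [-0.1 -0.3 -0. ] F [ -2.3  -3.1 -10.3] w0.139
0.90 t7.58 pos [ 0.2 -1.5  0.8] F [-0.7 -6.5 -9.7] w0.142
0.82 t7.83 pos [ 1.1 -3.4  1.9] F [ -1.7 -10.8 -10.3] w0.140
```

View pics/w3.png

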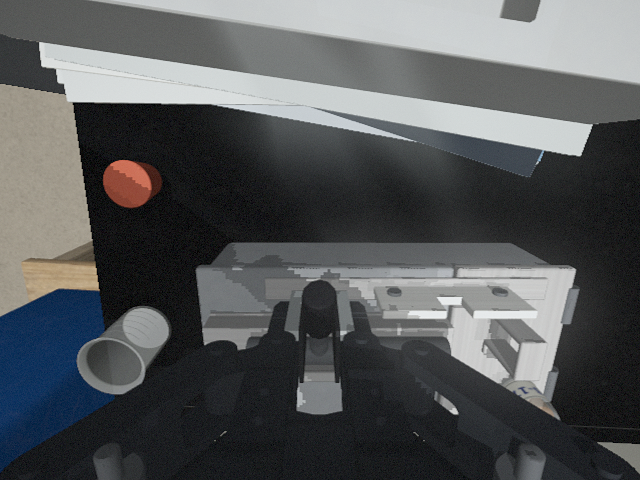

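```bash
python3 - <<'E'
from arm import *
ctrl.sleep(.3); s=ctrl.state(); show("",s,sp(.056,.82,.0038)-[0,0,HZ])
b=c2w(P,(0,0,0)); v=s["eef_pos"]+[0,0,HZ]-c2w(P,(-.045+.0038,.016,.096)); print(v, np.hypot(v[1],v[2]), np.arctan2(v[1],v[2]),s["eef_rot"])
E
```

```text
t8.18 pos [ 1.2 -3.5  1.9] F [ -1.6 -11.1 -10.1] w0.135
[-0.00155992  0.03739931  0.04012364] 0.05485084047512943 0.7502704094945623 [179.81584834   0.45212845  93.74820622]
```

```bash
python3 - <<'E'
from arm import *
for r in (.0545,.053):
    s=cmd(r,.82,.0038,np.zeros(3)); ctrl.sleep(.15); s=ctrl.state(); show("%.4f"%r,s,sp(r,.82,.0038)-[0,0,HZ])
E
```

```text
0.0545 t8.58 pos [ 1.6 -2.3  2.8] F [-2.2 -6.1 -3.9] w0.138
0.0530 t8.98 pos [ 2.  -0.9  3.2] F [-3.2  0.1  6.1] w0.136
```

```bash
python3 - <<'E'
from arm import *
import cv2
r=.0535
s=ctrl.state(); e0=s["eef_pos"].copy()
for j in (.0138,.0238,.0338):
    s=cmd(r,.82,j,np.zeros(3),.06); show("%.3f"%j,s,sp(r,.82,j)-[0,0,HZ])
    if np.linalg.norm(s["force"])>18: break
ctrl.sleep(.2); s=wshot(ctrl,"w4"); show("",s)
a=cv2.imread("pics/w4.png")[230:370,270:480]; cv2.imwrite("pics/w4c.png",cv2.resize(a,None,fx=3.8,fy=3.8,interpolation=cv2.INTER_CUBIC))
d=ctrl.snapshot("side"); a=d["color"][170:345,215:405,::-1]; cv2.imwrite("pics/s4c.png",cv2.resize(a,None,fx=3.4,fy=3.4,interpolation=cv2.INTER_CUBIC))
E
```

```text
0.014 t9.30 pos [ 2.7 -1.1  2.7] F [ 1.7 -1.1  5. ] w0.132
0.024 t9.62 pos [ 1.8 -0.9  2. ] F [ 0.4 -1.   5. ] w0.139
0.034 t9.93 pos [ 1.9 -0.9  2.1] F [ 1.  -1.6  4.8] w0.138
 t10.13 pos [ 482.6 -245.2  115.9] F [ 0.7 -1.9  5.2] w0.135
```

View pics/w4c.png

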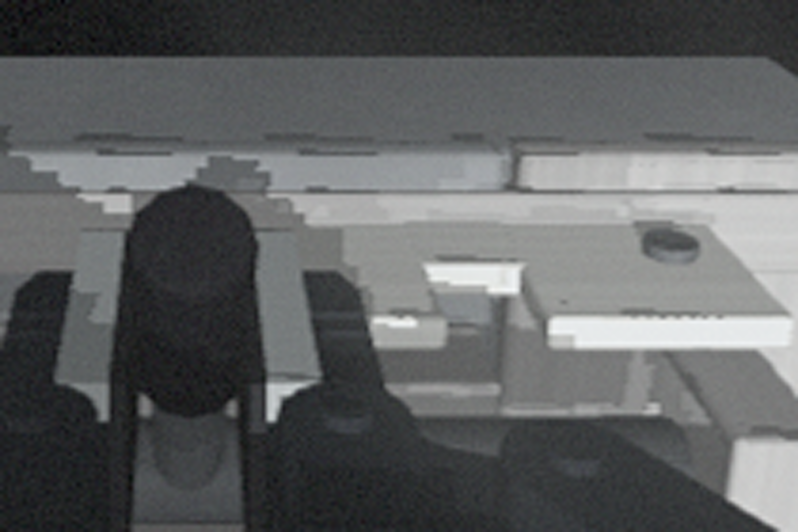

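View pics/s4c.png

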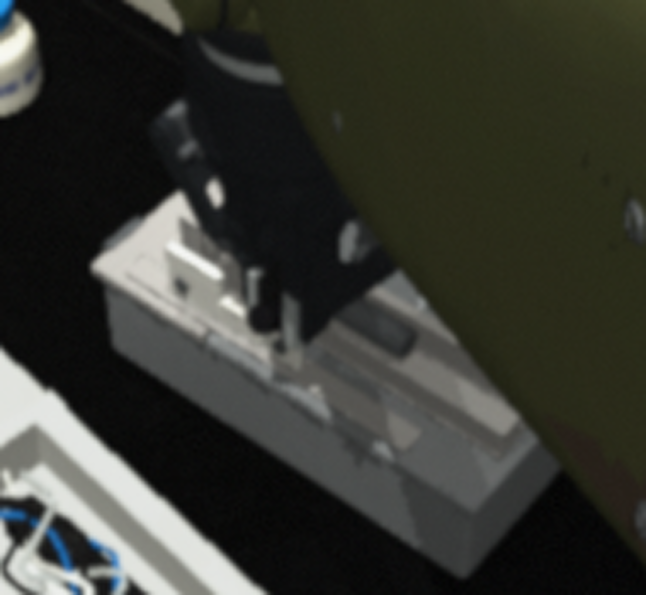

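```bash
python3 - <<'E'
from geo import *
import pickle
cams["wrist"]=pickle.load(open("w4.pkl","rb"))
w=lambda u,v:np.array([(u+.5)/3.8-.5+270,(v+.5)/3.8-.5+230])
def onplane(uv,z):
    return least_squares(lambda q:proj("wrist",c2w(P,(q[0],q[1],z)))-uv,[0,0.04]).x
for u in (446,547,793): print(u,[np.round(onplane(w(u,v),.104)*1e3,1).tolist() for v in(318,345)])
def hp(q,r): return c2w(P,(-.045+q[0],.016+r*np.sin(q[1]),.096+r*np.cos(q[1])))
r=least_squares(lambda q:np.concatenate([proj("wrist",hp(q,.070))-w(191,250),(proj("wrist",hp(q,.036))-w(189,395))]),[0.03,.8]);print(r.x,r.x[0]-.045,r.fun)
eef=np.array([.4826,-.2452,.1159]); c,s=np.cos(P[2]),np.sin(P[2]); d=eef-[P[0],P[1],0]; print("grasp chest",c*d[0]+s*d[1],-s*d[0]+c*d[1],eef[2]+.0187)
E
```

```text
446 [[26.2, 46.0], [26.5, 42.0]]
547 [[39.7, 46.0], [40.1, 41.9]]
793 [[72.6, 45.9], [73.2, 41.9]]
[0.03696085 0.92385825] -0.008039150868008306 [-0.08510208  1.53385276  0.09974887 -3.39303283]
grasp chest -0.00933924004964746 0.054037751575126254 0.1346
```

```bash
cat >> arm.py <<'E'
import json
cy,sy=np.cos(P[2]),np.sin(P[2])
RC=np.array([[cy,-sy,0],[sy,cy,0],[0,0,1]])
def chest(X): return RC.T@(np.asarray(X)-[P[0],P[1],0])
AX=np.array([.016,.096])
def polar(s):
    g=chest(s["eef_pos"]+[0,0,HZ]); return g[0],np.hypot(*(g[1:]-AX)),np.arctan2(g[1]-AX[0],g[2]-AX[1])
class Follow:
    def __init__(s,ox=0,ot=0,on=0): s.o=np.array([ox,ot,on],float)
    def step(s,x,r,a,speed=.04,settle=.0,upd=True):
        t=np.array([0,np.cos(a),-np.sin(a)]); n=np.array([0,np.sin(a),np.cos(a)])
        g=np.array([x,AX[0],AX[1]])+r*n
        c=g+np.array([s.o[0],0,0])+s.o[1]*t+s.o[2]*n
        ctrl.movel(RC@c+[P[0],P[1],0]-[0,0,HZ],max_speed=speed)
        if settle: ctrl.sleep(settle)
        st=ctrl.state(); F=RC.T@st["force"]; e=g-chest(st["eef_pos"]+[0,0,HZ])
        fx,ft,fn=F[0],F@t,F@n
        px,pr,pa=polar(st)
        print("t%.2f x%.1f r%.1f a%.3f (cmd a%.3f) fx%.1f ft%.1f fn%.1f off%s"%(st["time_s"],px*1e3,pr*1e3,pa,a,fx,ft,fn,np.round(s.o*1e3,1)))
        if upd: s.o+= [.6*e[0],.5*(e@t),1e-4*fn]
        s.o=np.clip(s.o,-.008,.008)
        return fx,ft,fn,pa
E
python3 - <<'E'
from arm import *
x0=polar(ctrl.state())[0]; print(polar(ctrl.state()))
f=Follow(-.0018,-.001,0)
for k,d in enumerate((.012,.024,.036,.0411,.0411)):
    q=f.step(-.0093+d,.0535,.85,speed=.06 if k<3 else .03,settle=.1 if k>2 else 0)
    if max(map(abs,q[:3]))>18: break
json.dump(f.o.tolist(),open("off.json","w"))
wshot(ctrl,"w5")
E
```

```text
(np.float64(-0.009400636844882652), np.float64(0.05418078669631621), np.float64(0.7786358094429631))
t10.58 x2.8 r54.1 a0.784 (cmd a0.850) fx0.8 ft-5.9 fn2.2 off[-1.8 -1.   0. ]
t10.93 x13.9 r54.5 a0.855 (cmd a0.850) fx0.7 ft-3.2 fn3.1 off[-1.9  0.8  0.2]
t11.29 x26.4 r54.5 a0.854 (cmd a0.850) fx2.1 ft-2.6 fn3.6 off[-1.4  0.6  0.5]
t11.72 x30.5 r54.5 a0.857 (cmd a0.850) fx-0.2 ft-3.5 fn3.6 off[-1.1  0.5  0.9]
t12.07 x31.1 r54.5 a0.856 (cmd a0.850) fx-2.4 ft-3.3 fn2.3 off[-0.4  0.3  1.3]
```

View pics/w5.png

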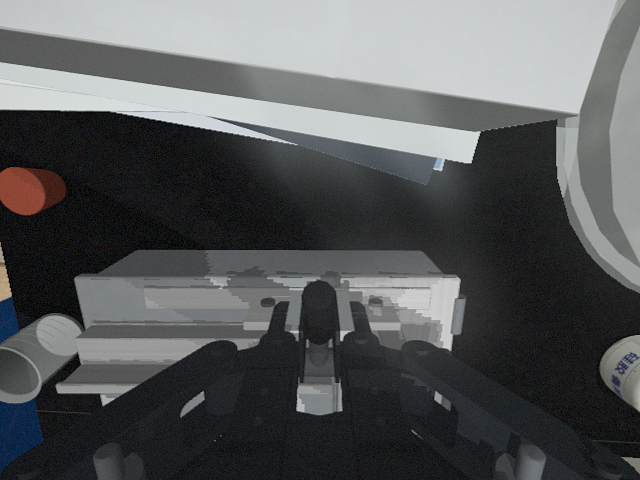

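```bash
python3 - <<'E'
import cv2
a=cv2.imread("pics/w5.png")[270:400,225:415]; cv2.imwrite("pics/w5c.png",cv2.convertScaleAbs(cv2.resize(a,None,fx=4.2,fy=4.2,interpolation=cv2.INTER_CUBIC),alpha=1.5,beta=30))
E
```

```text
(no output)
```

View pics/w5c.png

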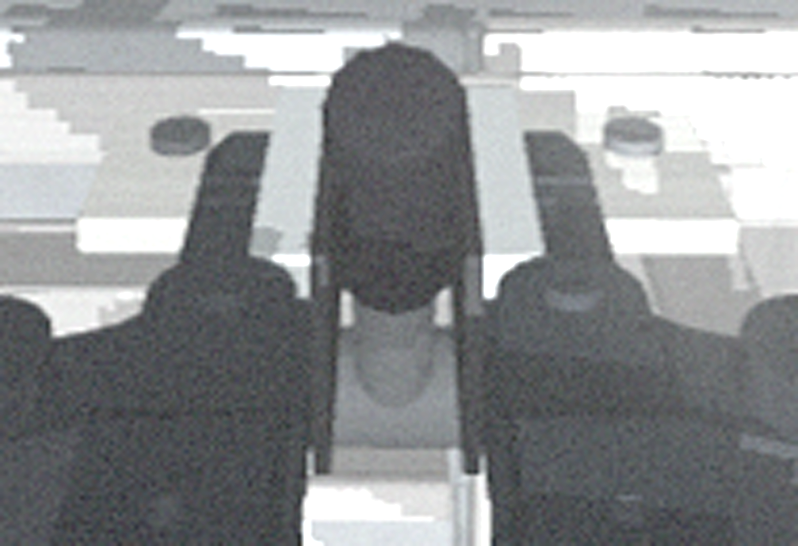

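```bash
python3 - <<'E'
from geo import *
import pickle
cams["wrist"]=pickle.load(open("w5.pkl","rb"))
w=lambda u,v:np.array([(u+.5)/4.2-.5+225,(v+.5)/4.2-.5+270])
def onplane(uv,z):
    return least_squares(lambda q:proj("wrist",c2w(P,(q[0],q[1],z)))-uv,[0,0.04]).x
print([np.round(onplane(w(u,236),.104)*1e3,1).tolist() for u in(78,408,738)])
def hp(q,r): return c2w(P,(-.045+q[0],.016+r*np.sin(q[1]),.096+r*np.cos(q[1])))
for u in (395,397):
  r=least_squares(lambda q:np.concatenate([proj("wrist",hp(q,.070))-w(u,110),(proj("wrist",hp(q,.036))-w(u,290))]),[0.03,.8]);print(r.x,r.x[0]-.045,r.fun)
E
```

```text
[[-6.0, 43.7], [33.6, 43.8], [73.1, 43.8]]
[0.07705959 0.9852275 ] 0.032059590771537944 [-0.0411805   1.73985942  0.05157627 -3.75430705]
[0.07726044 0.98523115] 0.03226043942306635 [-2.38758464e-03  1.73980509e+00  5.08366311e-03 -3.75407788e+00]
```

```bash
python3 - <<'E'
from arm import *
f=Follow(*json.load(open("off.json")))
X=.0323
base=None
for k,a in enumerate([.86,.90,.94,.98,1.02,1.06,1.10,1.14,1.18]):
    fx,ft,fn,pa=f.step(X,.0545,a,speed=.02,settle=.05)
    if abs(ft)>13 or abs(fx)>9: print("stop"); break
json.dump(f.o.tolist(),open("off.json","w"))
E
```

```text
t12.42 x31.9 r54.6 a0.857 (cmd a0.860) fx-1.1 ft-3.9 fn-4.1 off[0.1 0.2 1.5]
t12.73 x32.9 r54.4 a0.872 (cmd a0.900) fx-1.3 ft-7.2 fn-2.8 off[0.3 0.2 1.1]
t13.08 x32.6 r55.9 a0.974 (cmd a0.940) fx1.5 ft-0.7 fn4.0 off[-0.1  1.   0.8]
t13.38 x32.5 r55.8 a0.981 (cmd a0.980) fx2.6 ft-1.9 fn2.4 off[-0.2  0.   1.2]
t13.69 x31.5 r57.4 a1.054 (cmd a1.020) fx1.5 ft1.3 fn8.1 off[-0.4  0.   1.4]
t13.99 x31.6 r57.4 a1.065 (cmd a1.060) fx-0.5 ft-0.5 fn6.2 off[ 0.1 -1.   2.2]
t14.31 x32.2 r57.3 a1.080 (cmd a1.100) fx-2.3 ft-3.6 fn5.5 off[ 0.6 -1.1  2.9]
t14.66 x33.0 r57.2 a1.100 (cmd a1.140) fx-1.9 ft-7.7 fn4.1 off[ 0.6 -0.5  3.4]
t15.03 x33.3 r57.8 a1.157 (cmd a1.180) fx-0.9 ft-6.0 fn4.2 off[0.2 0.6 3.8]
```

```bash
python3 - <<'E'
from arm import *
f=Follow(*json.load(open("off.json")))
X=.0327
for k,a in enumerate([1.20,1.24,1.28,1.32,1.36]):
    fx,ft,fn,pa=f.step(X,.057,a,speed=.02,settle=.05)
    if abs(ft)>13 or abs(fx)>9: print("stop"); break
json.dump(f.o.tolist(),open("off.json","w"))
wshot(ctrl,"w6")
E
```

```text
t15.41 x33.3 r57.8 a1.164 (cmd a1.200) fx0.0 ft-7.2 fn-6.9 off[-0.4  1.3  4.2]
t15.78 x31.4 r62.1 a1.297 (cmd a1.240) fx2.6 ft0.4 fn7.8 off[-0.8  2.3  3.6]
t16.08 x31.6 r62.3 a1.313 (cmd a1.280) fx-0.8 ft-0.1 fn6.5 off[-0.   0.5  4.3]
t16.38 x32.5 r62.2 a1.325 (cmd a1.320) fx-2.6 ft-1.2 fn4.0 off[ 0.7 -0.5  5. ]
t16.70 x33.5 r62.2 a1.345 (cmd a1.360) fx-1.1 ft-3.1 fn3.9 off[ 0.8 -0.6  5.4]
```

View pics/w6.png

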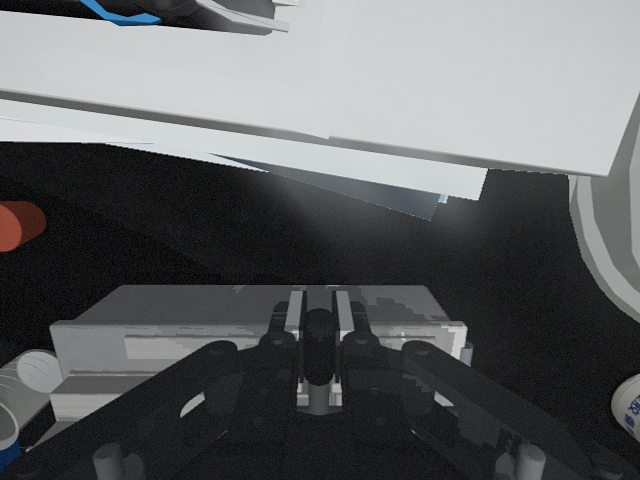

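```bash
python3 - <<'E'
from arm import *
f=Follow(*json.load(open("off.json"))); f.o[2]=.003
X=.0327
for k,a in enumerate([1.38,1.42,1.46,1.50,1.54]):
    on=f.o[2]
    fx,ft,fn,pa=f.step(X,.057,a,speed=.02,settle=.05); f.o[2]=on
    if abs(ft)>13 or abs(fx)>9 or abs(fn)>16: print("stop"); break
json.dump(f.o.tolist(),open("off.json","w"))
import cv2
wshot(ctrl,"w7")
d=ctrl.snapshot("side"); a=d["color"][170:345,215:405,::-1]; cv2.imwrite("pics/s7c.png",cv2.resize(a,None,fx=3.4,fy=3.4,interpolation=cv2.INTER_CUBIC))
E
```

```text
t17.10 x33.6 r62.1 a1.372 (cmd a1.380) fx-2.4 ft-6.5 fn13.8 off[ 0.3 -0.2  3. ]
t17.43 x33.4 r62.1 a1.421 (cmd a1.420) fx1.3 ft-4.0 fn12.5 off[-0.3  0.1  3. ]
t17.75 x33.1 r61.6 a1.460 (cmd a1.460) fx2.7 ft-3.5 fn10.4 off[-0.6  0.1  3. ]
t18.07 x33.3 r60.9 a1.493 (cmd a1.500) fx-0.0 ft-4.3 fn8.0 off[-0.9  0.1  3. ]
t18.40 x33.3 r60.9 a1.523 (cmd a1.540) fx-0.7 ft-7.8 fn9.6 off[-1.2  0.3  3. ]
```

View pics/s7c.png

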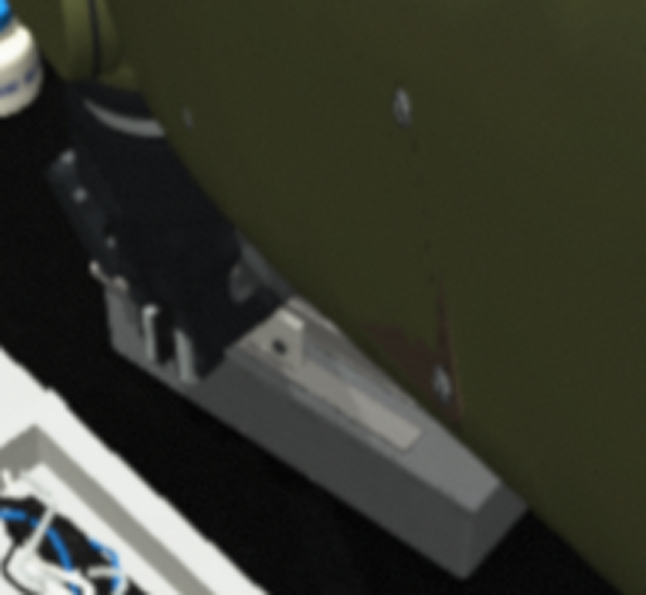

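View pics/w7.png

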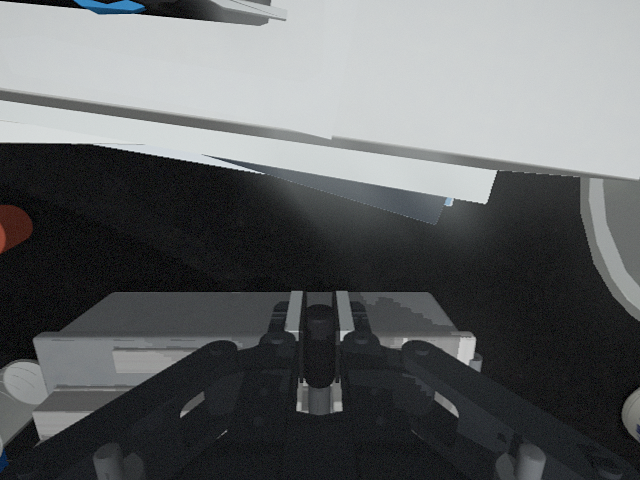

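```bash
python3 - <<'E'
from arm import *
f=Follow(*json.load(open("off.json"))); 
X=.0333
for k,a in enumerate([1.56,1.58,1.60,1.62,1.64,1.66]):
    on=f.o[2]
    fx,ft,fn,pa=f.step(X,.057,a,speed=.02,settle=.08); f.o[2]=on
    if abs(ft)>15 or abs(fx)>9 or abs(fn)>18: print("stop"); break
json.dump(f.o.tolist(),open("off.json","w"))
wshot(ctrl,"w8")
E
```

```text
t18.83 x33.6 r60.3 a1.547 (cmd a1.560) fx-1.5 ft-8.0 fn6.6 off[-1.6  0.8  3. ]
t19.17 x34.0 r60.3 a1.553 (cmd a1.580) fx-2.7 ft-13.4 fn9.1 off[-1.7  1.2  3. ]
t19.50 x34.6 r60.2 a1.560 (cmd a1.600) fx-2.8 ft-19.6 fn10.3 off[-2.1  2.   3. ]
stop
```

View pics/w8.png

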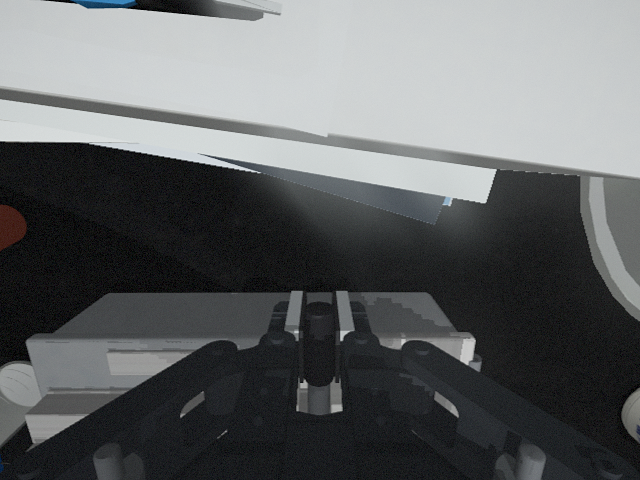

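```bash
python3 - <<'E'
from arm import *
f=Follow(*json.load(open("off.json"))); f.o[1]=.001; f.o[0]=-.0025
f.step(.0333,.057,1.575,speed=.02,settle=.1,upd=False)
ctrl.open_gripper(); s=ctrl.state(); show("open",s)
p=s["eef_pos"].copy()
ctrl.movel(p+[0,0,.07],max_speed=.08)
s=wshot(ctrl,"w9"); show("up",s)
import cv2
a=cv2.imread("pics/w9.png")[220:360,220:430]; cv2.imwrite("pics/w9c.png",cv2.resize(a,None,fx=3.8,fy=3.8,interpolation=cv2.INTER_CUBIC))
E
```

```text
t19.93 x34.0 r60.2 a1.548 (cmd a1.575) fx1.8 ft-9.7 fn8.7 off[-2.5  1.   3. ]
open t20.63 pos [ 521.2 -220.7   76. ] F [-1.4 -0.2 -0. ] w0.995
up t21.66 pos [ 520.7 -220.4  145.2] F [ 0.5 -0.8 -0.4] w1.000
```

View pics/w9c.png

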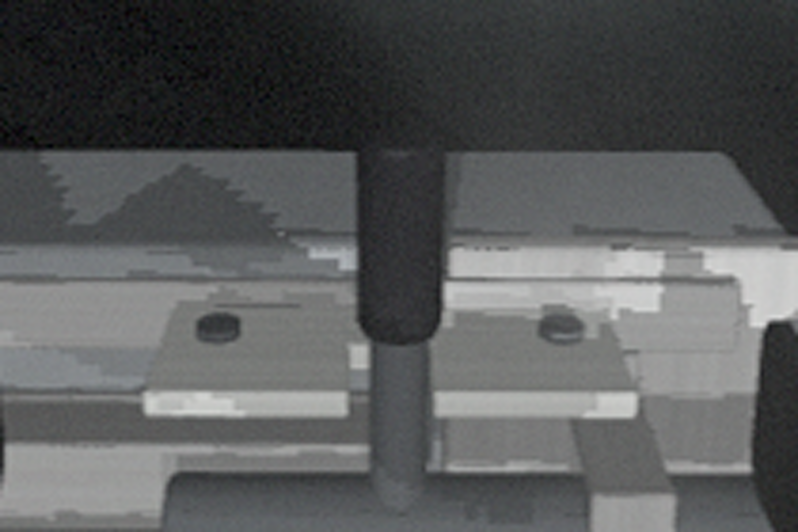

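```bash
python3 - <<'E'
from arm import *
import cv2
p=ctrl.state()["eef_pos"]
ctrl.movel([p[0],p[1],.30],max_speed=.15)
ctrl.move_ptp([.25,.40,.38],[180,0,150])
s=ctrl.state(); show("",s)
for n,(y,x,h,w,k) in {"side":(190,235,155,170,3.8),"top":(155,250,150,120,4)}.items():
    d=ctrl.snapshot(n); a=d["color"][y:y+h,x:x+w,::-1]; cv2.imwrite(f"pics/{n}9c.png",cv2.resize(a,None,fx=k,fy=k,interpolation=cv2.INTER_CUBIC)); cv2.imwrite(f"pics/{n}9.png",d["color"][:,:,::-1])
E
```

```text
t25.31 pos [250.5 399.7 379.8] F [-0.2  0.5  0.5] w1.000
```

View pics/side9c.png

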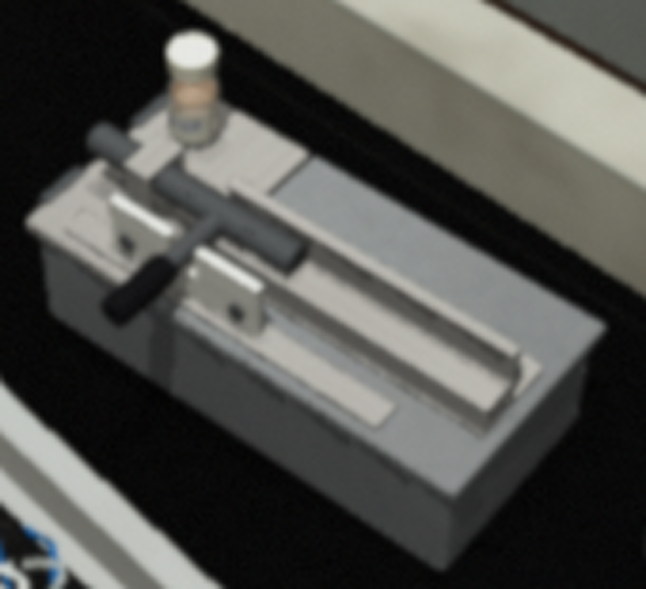

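View pics/top9.png

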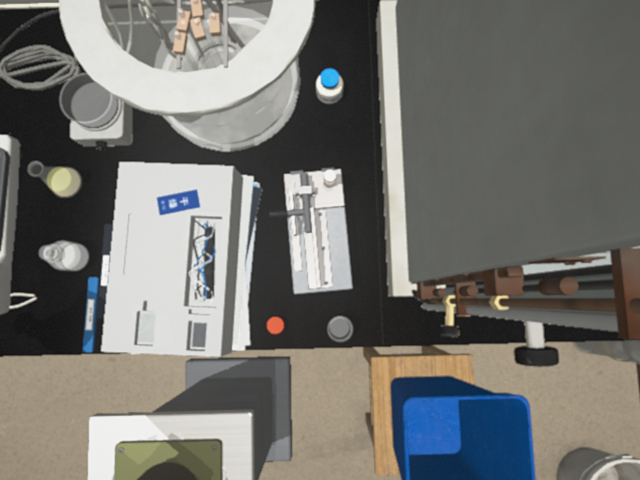

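```bash
python3 - <<'E'
from geo import *
from bench import ctrl
setcam("side",ctrl.snapshot("side"))
def hp(q,r): return c2w(P,(-.045+q[0],.016+r*np.sin(q[1]),.096+r*np.cos(q[1])))
obs=((.07,sd(115,310)),(.036,sd(168,265)),(0.012,sd(206,228)))
r=least_squares(lambda q:np.concatenate([proj("side",hp(q,r_))-u-q[2:] for r_,u in obs]),[.078,1.57,0,0]);print(r.x,r.fun)
P[:]=[.4943,-.2995,.0687]
r=least_squares(lambda q:np.concatenate([proj("side",hp(q,r_))-u for r_,u in obs]),[.078,1.57]);print(r.x,r.fun)
for a in (1.4,1.5,1.571): print(a,[((proj("side",hp((.0785,a),r_))-proj("side",hp((.0785,a),0)))*3.8).round(0).tolist() for r_ in (.07,.036)])
E
```

```text
[1.90902609e-03 1.46818189e+00 3.78282604e+01 2.26307028e+01] [-0.11914488  0.28273845  0.2301385  -0.68320802 -0.11099359  0.40046958]
[0.07852151 1.55978764] [-0.32273783  0.44072919  0.31630847 -0.82157303  0.23207935  0.00695922]
1.4 [[-111.0, 81.0], [-56.0, 41.0]]
1.5 [[-112.0, 93.0], [-56.0, 47.0]]
1.571 [[-111.0, 101.0], [-56.0, 51.0]]
```

```bash
python3 - <<'E'
import cv2,numpy as np
for n in("top","side"):
    a=cv2.GaussianBlur(cv2.imread(f"pics/{n}0.png"),(3,3),0);b=cv2.GaussianBlur(cv2.imread(f"pics/{n}9.png"),(3,3),0)
    m=(cv2.absdiff(a,b).max(2)>40).astype(np.uint8); k,_,st,_=cv2.connectedComponentsWithStats(m)
    print(n,[s.tolist() for s in st[1:] if s[4]>8])
from bench import ctrl
ctrl.job_done(); print(ctrl.state()["time_s"])
E
```

```text
top [[300, 172, 14, 16, 158], [287, 195, 28, 23, 293], [290, 233, 26, 42, 455], [83, 291, 14, 55, 433], [90, 415, 56, 6, 164], [148, 434, 8, 6, 33], [158, 434, 10, 6, 43], [129, 442, 48, 19, 483]]
side [[258, 223, 14, 18, 128], [263, 236, 33, 39, 487], [311, 259, 44, 29, 386], [301, 275, 27, 21, 346]]
the job is handed in; nothing more can be done
the job is handed in; nothing more can be done
```

The chest is bolted shut, and I handed the job in with about 47 of the 72 seconds unused. I pinched the handle grip, raised it clear of the strip, and slid the bolt about 74 mm through the keeper. I then lowered the handle in small, force-checked steps into the notch, pressed it to its end stop, let go and backed the arm away.

**Last checks**
- **Bolt:** the last pictures show its end through the keeper and the shank inside the notch. The shank sits slightly to the +x side but within the gap.
- **Handle:** the side camera reads it at about 1.56 rad (level is 1.571), with a bolt slide of about 0.0785. One looser fit gave 1.47 rad, but its image offset and slide value were not believable. The stop itself was clear, as the force rose from 8 to 20 N with almost no further movement.
- **Forces:** the most I recorded on the tool was about 22 N, when pressing the handle against its stop at the end. There was no sign of the handle catching on the strip.
- **Other objects:** the before-and-after pictures show no change at the vial, stopper or beaker. Apart from the bolt and handle, the only changes were in the left of the top view. I put those down to the robot's own arm and cart, but did not look closer.

**Disagreements**
- The wrist camera and the tool position differed by 1 to 3 mm, so I lined up the handle and notch within the same picture.
- The pads slid about 5 mm outward along the grip while lowering, which did no harm.

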